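# Set out the acrylic strips on their bonding rests

### The job

Pick out the three paper-covered acrylic strips and lay each one flat, paper side up, on the rest made for its length: between the blue stops, centred across the rest and lined up with it. Leave the screwdriver, the marker and the hex key where they lie.

Things in the scene. Friction and masses are not known exactly. Their poses are not given: they have to be found in the camera images.
- strip_short: the short acrylic strip: a loose flat strip 28 x 60 x 8 mm lying flat, top covered with orange-brown protective paper, edges clear. Origin at the centre of its underside; x across the 28 mm width, y along the 60 mm length, z up. Grip it across the width.
- rest_short: the short bonding rest, fixed: green plate 44 mm wide (x), 96 mm long (y), 7 mm high; two black rubber pads, tops at 10 mm, carry the acrylic strip; a blue stop at each end, 44 mm wide, 10 thick, top at 19 mm, 76 mm apart inside (strip + 16). Long sides open. Origin: centre of the plate's underside, on the worktop; x across, y along, z up.
- strip_medium: the medium acrylic strip: a loose flat strip 36 x 90 x 8 mm lying flat, top covered with orange-brown protective paper, edges clear. Origin at the centre of its underside; x across the 36 mm width, y along the 90 mm length, z up. Grip it across the width.
- rest_medium: the medium bonding rest, fixed: green plate 44 mm wide (x), 126 mm long (y), 7 mm high; two black rubber pads, tops at 10 mm, carry the acrylic strip; a blue stop at each end, 44 mm wide, 10 thick, top at 19 mm, 106 mm apart inside (strip + 16). Long sides open. Origin: centre of the plate's underside, on the worktop; x across, y along, z up.
- strip_long: the long acrylic strip: a loose flat strip 30 x 120 x 8 mm lying flat, top covered with orange-brown protective paper, edges clear. Origin at the centre of its underside; x across the 30 mm width, y along the 120 mm length, z up. Grip it across the width.
- rest_long: the long bonding rest, fixed: green plate 44 mm wide (x), 156 mm long (y), 7 mm high; two black rubber pads, tops at 10 mm, carry the acrylic strip; a blue stop at each end, 44 mm wide, 10 thick, top at 19 mm, 136 mm apart inside (strip + 16). Long sides open. Origin: centre of the plate's underside, on the worktop; x across, y along, z up.
- screwdriver: bystander, loose: screwdriver with yellow handle, 27 x 174 x 25 mm, lying flat; origin under its middle, y along it (handle to +y)
- marker: bystander, loose: white marker pen with blue cap, 16 x 136 x 18 mm, lying flat; origin under its middle, y along it
- hex_key: bystander, loose: black L-shaped hex key, 31 x 93 x 8 mm, lying flat; origin under its middle, y along its long arm

How it is judged:
By the outcome, as a careful person would: the job done as asked, in the order asked, and still so for the second after the job is handed in, with the robot touching nothing.
It also fails if it takes over 86 s, if anything falls off the work surface, if the arm or the gripper's body presses on something with over 40 N, if the wrist force passes 120 N, or if a joint passes its speed limit or range.

### The arm

A 7-joint arm with a two-finger parallel gripper is mounted at the origin on the work surface; the furniture and walls round the work are solid. World frame = base frame: x ahead of the robot, y to its left, z up, the work surface at z = 0. Lengths are in m, angles in rad, forces in N, time in s.
With the tool pointing down it reaches from about 0.4 to 0.875 m from the base axis. Payload 19.3 kg.
Tool frame: the origin (TCP) lies on the centre line of the jaws, within the pads' length; the fingertips stand 8 mm ahead of it and the grasp point (between the pads) lies 11 mm behind it; z points along the fingers, y is the line along which they close (so a half turn about z gives the same grasp; the last joint's range is limited). The gripper opens to 85 mm and grips with 20 to 120 N. Pads are 22 mm wide; open, the fingers measure 114 mm over their backs; the gripper's body (76 mm by 85 mm) begins 54 mm behind the grasp point. The pads swing forward as they close: fully open they stand 13 mm farther back than shut.
Start: joints at [1.241, 0.521, -0.036, 1.599, 0.021, 1.021, -0.113], TCP at [0.161, -0.604, 0.239] pointing down, gripper open.
Joint ranges: [-2.91, 2.91], [-0.3, 2.13], [-1.5, 1.42], [0.17, 2.43], [-1.26, 4.41], [0.16, 1.93], [-2.52, 2.52]. Speed limits (rad/s): [1.89, 1.89, 2.39, 2.39, 3.01, 3.01, 3.01].

### API

Orientations are given as [roll, pitch, yaw] about the fixed x, y, z axes, in that order (R = Rz(yaw) Ry(pitch) Rx(roll)).
In Python, from workcell import status, grab_frame, camera_params, bot, search_frame, silhouettes gives the robot as it stands.
- The arm moves only by the shell command python3 -m creep 'ROWS' [FORCE]. ROWS is JSON, a list of rows, each a list of 5 numbers: the shift along the tool's x, y, z in units of 60 mm (1.0 is 60 mm), then the turn about the tool's z in units of 8 degrees (1.0 is 8 degrees), then the opening, from 0 (shut) to 1 (fully open). In form: [[x, y, z, twist, hand], ...]. A call has 1 to 5 rows; each row is the pose to reach, as a shift and turn from the pose commanded when the call began, along the tool's axes at that moment; what a row does not reach only later rows make up. A row lasts 1/8 s, in which the tool goes at most 62.5 mm and 10.7 degrees, less where a joint would pass 70% of its speed; a pose out of reach is approached as far as the arm can. A call with a gripper value outside its range is refused whole. The fingers move at their own pace and stop on an object; FORCE is the grip in N (left out, the last holds). Time passes only in rows, so rows that repeat a pose let the fingers close. It gives the time, the measured TCP pose, the force, the opening and the grip force at its end, in the units of the state.
- status.observe(): the state, without advancing time (a new reading comes with each control period).
- grab_frame(name): name is "scene" or "top" or "wrist"; returns the picture (420x560x3 uint8, blue, green, red); there is no depth.
- camera_params(name): a dict with "K" (3x3 intrinsics, pixels), "rvec" (rotation vector, rad) and "tvec" (3), from world to camera coordinates, as OpenCV has them; the wrist camera has in their place "tool_from_camera" (4x4, takes a point from camera to tool coordinates, whose origin is the TCP and whose axes are the flange's). Camera axes: x right, y down, z forward; pixel columns grow to the right and rows downward; lengths in m; the calibration is good to about 2 mm. A picture is of the moment at which its call begins: read the wrist's pose just before it. camera_params takes no time and is no camera call.
- bot.job_done(): hands the job in; it is judged then, once.
Trained networks look in the newest picture that a camera, given by its name, has taken for a name from the list of things; names that differ only in an ending like _2 or _b are one class to them, and where a whole thing is asked for, a point or a joint stands for the part that bears it (a point fixed in the world has none). Each returns a list of dicts, best first, with "p" (0 to 1); they miss things now and then, are a little off and sometimes report something else, mostly with a low value. They report only what shows in the picture. A call takes as long as a camera call.
- search_frame(camera, name): "extent" ([left, top, right, bottom] as shares, 0 to 1, of the picture: columns of its width, rows of its height, round what is visible of it).
- silhouettes(camera, name): "mask" (420x560 bool, what is visible of it) and "extent" ([left, top, right, bottom] as shares, 0 to 1, of the picture: columns of its width, rows of its height, round what is visible of it).
The state is a dict: "clock": time; "qpos": joint angles; "qd": joint speeds; "joint_efforts": joint torques, N m; "position": TCP position; "tool_rot": TCP orientation; "force": force on the tool from outside, world axes, zero at the start; "moment": the same for the moment, N m; "grip_width": finger opening in m; "finger_force": force on a finger pad.
Only numpy, scipy, OpenCV 4.12 (cv2) and the standard library are available. Lean on these libraries where they do the work, as an engineer would, in place of code of your own. Each camera call takes 0.05 s, during which the arm holds its last target. There are 200 camera calls.

## Working session

There is one attempt and no reset: what is moved stays moved. The work goes in short steps, Python scripts to look and compute and a shell command to move; the robot and the scene stay as the last step left them, time stands still between calls to the robot, and variables do not carry over. Pictures are saved under pics/ and viewed, at most 14 in all, crops included, and the job is handed in when it is done.

```bash
mkdir -p pics; ls; python3 - <<'E'
from workcell import status, grab_frame, camera_params
import cv2,numpy as np
s=status.observe();print({k:np.round(v,3).tolist() for k,v in s.items()})
a=grab_frame("top");cv2.imwrite("pics/top.png",a)
b=grab_frame("scene");cv2.imwrite("pics/scene.png",b)
for n in("top","scene","wrist"):print(n,camera_params(n))
E
```

```text
pics
{'clock': 0.0, 'qpos': [1.241, 0.522, -0.036, 1.6, 0.021, 1.021, -0.113], 'qd': [-0.0, 0.001, -0.0, 0.001, -0.0, -0.0, -0.002], 'joint_efforts': [-0.002, -92.709, 1.978, -36.993, 0.018, 0.008, 0.0], 'position': [0.16, -0.604, 0.239], 'tool_rot': [-3.14, 0.0, 0.26], 'force': [0.159, -0.4, -0.518], 'moment': [-0.053, -0.049, 0.024], 'finger_force': 0.0, 'grip_width': 0.086}
top {'K': array([[476.76421881,   0.        , 273.84003224],
       [  0.        , 476.76421881, 211.94958986],
       [  0.        ,   0.        ,   1.        ]]), 'rvec': array([ 2.05968223, -2.13366276,  0.25069028]), 'tvec': array([0.05257782, 0.46904944, 1.00862364])}
scene {'K': array([[405.15000452,   0.        , 278.82000057],
       [  0.        , 405.15000452, 211.23654838],
       [  0.        ,   0.        ,   1.        ]]), 'rvec': array([ 1.7499775 ,  2.00061522, -0.64767258]), 'tvec': array([ 0.04404111, -0.35337421,  1.142951  ])}
wrist {'K': array([[359.29114447,   0.        , 284.51826164],
       [  0.        , 359.29114447, 206.36062126],
       [  0.        ,   0.        ,   1.        ]]), 'tool_from_camera': array([[ 2.92970708e-04, -9.63168384e-01, -2.68898824e-01,
         6.67224536e-02],
       [ 9.99999847e-01,  1.55987611e-04,  5.30788222e-04,
         1.59918128e-03],
       [-4.69293550e-04, -2.68898938e-01,  9.63168283e-01,
        -1.34323373e-01],
       [ 0.00000000e+00,  0.00000000e+00,  0.00000000e+00,
         1.00000000e+00]])}
```

View pics/top.png

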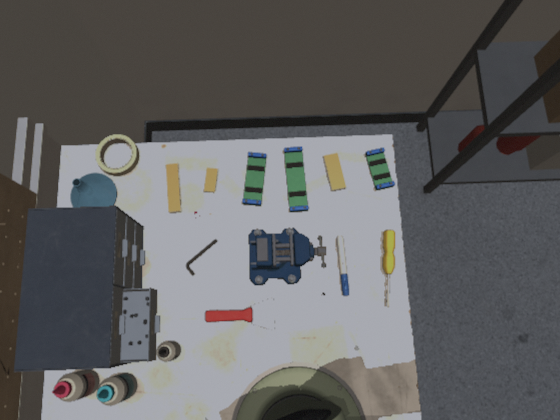

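View pics/scene.png

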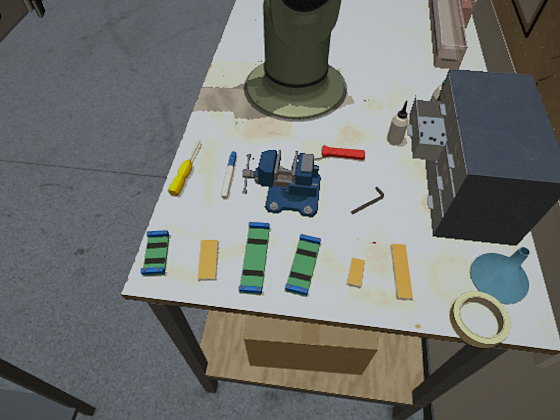

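```bash
cat > h.py <<'E'
import cv2,numpy as np
from scipy.spatial.transform import Rotation as R
from workcell import status, grab_frame, camera_params, silhouettes
def cam(name,st=None):
    p=camera_params(name)
    if name=="wrist":
        T=np.eye(4);T[:3,:3]=R.from_euler('xyz',st['tool_rot']).as_matrix();T[:3,3]=st['position']
        T=T@p['tool_from_camera'];return p['K'],T[:3,:3],T[:3,3]
    Rm=cv2.Rodrigues(p['rvec'])[0];return p['K'],Rm.T,-Rm.T@p['tvec']
def plane(c,px,z):
    K,Rw,o=c;px=np.asarray(px,float).reshape(-1,2)
    d=np.c_[px,np.ones(len(px))]@np.linalg.inv(K).T@Rw.T
    return (o+d*((z-o[2])/d[:,2])[:,None])[:,:2]
def rect(c,mask,z):
    cs,_=cv2.findContours(mask.astype(np.uint8),cv2.RETR_EXTERNAL,cv2.CHAIN_APPROX_NONE)
    k=max(cs,key=cv2.contourArea)
    P=plane(c,k.reshape(-1,2),z)
    (x,y),(w,h),a=cv2.minAreaRect((P*1000).astype(np.float32))
    if w>h:w,h,a=h,w,a+90   # a: angle of width axis (x across)
    a=(a+90)%180-90
    return round(x,1),round(y,1),round(w,1),round(h,1),round(a,1)  # mm, yaw deg mod 180
def tool():
    s=status.observe();return s
def see(camera,names,save=None):
    s=status.observe();im=grab_frame(camera);c=cam(camera,s)
    if save:cv2.imwrite("pics/"+save,im)
    hsv=cv2.cvtColor(im,cv2.COLOR_BGR2HSV)
    for n in names:
        for m in silhouettes(camera,n)[:3]:
            if m['p']<.3 or m['mask'].sum()<20:continue
            k=cv2.dilate(m['mask'].astype(np.uint8),np.ones((5,5)))>0
            if n.startswith('strip'):
                k&=(hsv[...,0]>8)&(hsv[...,0]<28)&(hsv[...,1]>120); z=.008+(.010 if 'R' in str(save) else 0)
                if k.sum()<20: print(n,'nocolour');continue
                print(n,round(m['p'],2),np.round(m['extent'],2).tolist(),rect(c,k,z))
            elif n.startswith('rest'):
                g=k&(hsv[...,0]>40)&(hsv[...,0]<85)&(hsv[...,1]>80)
                b=k&(hsv[...,0]>95)&(hsv[...,0]<125)&(hsv[...,1]>120)
                print(n,round(m['p'],2),np.round(m['extent'],2).tolist(),'all',rect(c,m['mask'],.01),
                  'green',rect(c,cv2.morphologyEx(g.astype(np.uint8),cv2.MORPH_CLOSE,np.ones((25,25))),.007))
                nn,l,stt,ce=cv2.connectedComponentsWithStats(b.astype(np.uint8))
                for i in range(1,nn):
                    if stt[i,4]>15:print('   blue',stt[i,4],(plane(c,ce[i],.017)*1000).round(1).tolist())
            else: print(n,round(m['p'],2),rect(c,m['mask'],.005))
E
python3 - <<'E'
from h import *
see("top",["strip_short","strip_medium","strip_long","rest_short","rest_medium","rest_long","screwdriver","marker","hex_key"])
E
```

```text
strip_short nocolour
strip_medium nocolour
strip_long 0.96 [0.3, 0.39, 0.32, 0.5] (594.2, 275.3, 21.8, 26.8, -83.4)
rest_short 0.75 [0.65, 0.35, 0.71, 0.44] all (580.8, -217.2, 48.2, 102.9, -79.4) green (580.3, -218.2, 40.9, 75.3, -78.6)
   blue 59 [[619.1, -210.4]]
   blue 65 [[535.2, -225.7]]
rest_medium 0.75 [0.5, 0.34, 0.55, 0.5] all (563.7, -17.6, 44.2, 162.4, -86.9) green (563.3, -18.5, 40.6, 134.3, -87.3)
   blue 58 [[631.8, -14.6]]
   blue 64 [[487.0, -21.4]]
rest_medium 0.72 [0.43, 0.37, 0.47, 0.49] all (566.7, 80.2, 44.7, 130.6, 82.4) green (567.6, 78.9, 40.6, 103.7, 82.2)
   blue 58 [[620.6, 71.0]]
   blue 65 [[506.5, 86.6]]
rest_long 0.66 [0.5, 0.35, 0.55, 0.5] all (561.5, -17.8, 44.2, 158.1, -88.1) green (563.3, -18.5, 40.6, 134.3, -87.3)
   blue 58 [[631.8, -14.6]]
   blue 64 [[487.0, -21.4]]
screwdriver 0.57 (375.1, -222.3, 27.4, 111.2, 85.0)
marker 0.78 (354.9, -115.2, 16.7, 135.5, -87.5)
marker 0.36 (379.9, -222.8, 27.4, 107.0, 84.6)
hex_key 0.5 (391.5, 208.9, 28.2, 96.7, 53.7)
```

```bash
python3 - <<'E'
from h import *
s=status.observe();im=cv2.imread("pics/top.png");c=cam("top")
hsv=cv2.cvtColor(im,cv2.COLOR_BGR2HSV)
for p in((174,188),(211,180),(335,172)):print(hsv[p[1],p[0]])
k=(hsv[...,0]>8)&(hsv[...,0]<28)&(hsv[...,1]>130)
n,l,st,ce=cv2.connectedComponentsWithStats(k.astype(np.uint8))
for i in range(1,n):
    if st[i,4]>100:print(st[i],ce[i].round(),rect(c,l==i,.008))
E
```

```text
[ 21 118 164]
[ 21 114 165]
[ 23 111 166]
[383 231  12  43 216] [387. 252.] (379.3, -223.2, 25.0, 97.8, 84.6)
```

```bash
sed -i 's/hsv\[...,1\]>120); z/hsv[...,1]>85); z/' h.py; python3 - <<'E'
from h import *
s=status.observe();im=cv2.imread("pics/top.png");c=cam("top")
hsv=cv2.cvtColor(im,cv2.COLOR_BGR2HSV)
k=(hsv[...,0]>12)&(hsv[...,0]<28)&(hsv[...,1]>85)
n,l,st,ce=cv2.connectedComponentsWithStats(k.astype(np.uint8))
for i in range(1,n):
    if st[i,4]>80:print(st[i],ce[i].round(),rect(c,l==i,.008))
E
```

```text
[535  32  25  45 479] [548.  54.] (868.8, -676.5, 45.1, 136.2, 43.7)
[544  82  16  40 380] [553. 104.] (739.5, -659.6, 36.7, 109.3, 80.0)
[324 154  21  36 471] [334. 171.] (576.8, -111.5, 32.3, 85.7, -80.4)
[166 164  14  48 527] [173. 187.] (551.1, 272.1, 26.7, 116.5, -85.5)
[204 168  13  24 230] [210. 180.] (566.4, 183.3, 23.7, 56.6, 82.1)
[   0  177   36  243 3158] [ 11. 286.] (322.6, 616.4, 81.9, 543.9, -84.3)
[383 230  12  44 247] [387. 252.] (380.1, -223.2, 25.3, 99.8, 84.6)
```

```bash
python3 -m creep '[[0.8,-0.55,0,0.1,1],[1.6,-1.1,0,0.2,1],[2.4,-1.65,0,0.4,0.8],[3.2,-2.2,0,0.66,0.7],[4,-2.8,0,0.66,0.7]]' 40
```

```text
clock: 1.23
position: [0.3504, -0.3786, 0.2395]
tool_rot: [3.141, -0.0, 0.167]
force: [1.8, 0.1, 0.8]
grip_width: 0.0598
finger_force: 0.0
```

```bash
python3 -m creep '[[0.75,-0.63,0,0,0.7],[1.5,-1.26,0,0,0.7],[2.25,-1.9,0,0,0.7],[3,-2.5,0,0,0.7],[3.7,-3.1,0,0,0.7]]'; python3 -m creep '[[0.8,-0.65,0,0,0.7],[0.8,-0.65,0,0,0.7],[0.8,-0.65,0,0,0.7]]'
python3 - <<'E'
from h import *
print(status.observe()['position'],status.observe()['tool_rot'])
see("wrist",["strip_medium","rest_medium","rest_long","rest_short"],"w1.png")
E
```

```text
clock: 1.85
position: [0.5384, -0.158, 0.2395]
tool_rot: [3.141, -0.0, 0.168]
force: [1.0, -0.3, 0.3]
grip_width: 0.0596
finger_force: 0.0
clock: 2.22
position: [0.5778, -0.1134, 0.2391]
tool_rot: [3.141, 0.001, 0.168]
force: [-0.4, -0.3, -0.4]
grip_width: 0.0598
finger_force: 0.0
[ 0.577769   -0.1134123   0.23911316] [3.14134809e+00 5.46687511e-04 1.67690167e-01]
strip_medium 0.89 [0.47, 0.31, 0.54, 0.52] (567.1, -116.0, 33.0, 70.0, -80.1)
rest_medium 0.76 [0.11, 0.22, 0.23, 0.53] all (562.5, 76.6, 51.0, 130.5, 82.4) green (564.5, 74.8, 43.4, 122.2, 82.2)
   blue 480 [[621.2, 66.2]]
   blue 442 [[507.9, 81.9]]
rest_long 0.95 [0.3, 0.24, 0.39, 0.6] all (557.7, -22.1, 47.6, 159.2, -87.4) green (558.8, -22.4, 42.6, 136.8, -87.2)
   blue 418 [[632.1, -19.1]]
   blue 380 [[488.8, -26.3]]
rest_short 0.81 [0.65, 0.34, 0.74, 0.57] all (576.3, -222.5, 48.1, 99.5, -79.1) green (579.9, -221.1, 43.1, 86.6, -78.9)
   blue 405 [[619.7, -212.9]]
   blue 375 [[536.5, -228.9]]
```

View pics/w1.png

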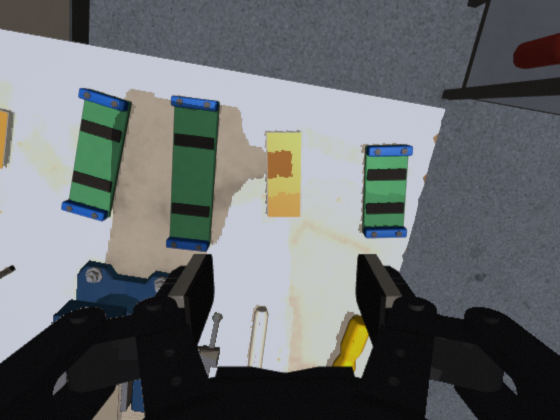

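```bash
python3 - <<'E'
from h import *
s=status.observe();c=cam("wrist",s);im=cv2.imread("pics/w1.png")
m=silhouettes("wrist","strip_medium")[0]['mask'];print('net',rect(c,m,.006))
hsv=cv2.cvtColor(im,cv2.COLOR_BGR2HSV)
print(hsv[200,285],hsv[165,280],hsv[230,285],hsv[200,240])
print((plane(c,[[266.5,131],[300,131],[266.5,216.5],[300,216.5],[283,174]],.008)*1000).round(1))
E
```

```text
net (575.4, -115.4, 36.2, 90.4, -80.5)
[ 20 145 197] [ 15 169 157] [111  20 213] [ 42  13 201]
[[ 617.3  -91.2]
 [ 622.9 -124.2]
 [ 529.  -104.8]
 [ 534.9 -140. ]
 [ 577.1 -114.6]]
```

```bash
sed -i "s/print(n,'nocolour');continue/pass/; s/rect(c,k,z))/rect(c,m['mask'],z-.002))/" h.py; python3 -m creep '[[-0.04,0.03,1,0,0.7],[-0.04,0.03,2,0,0.7],[-0.04,0.03,2.9,0,0.7],[-0.04,0.03,3.5,0,0.7],[-0.04,0.03,3.78,0,0.7]]'; python3 -m creep '[[0,0,0,0,0.6],[0,0,0,0,0.3],[0,0,0,0,0.2],[0,0,0,0,0.2],[0,0,0,0,0.2]]' 40
```

```text
clock: 3.15
position: [0.5751, -0.1155, 0.0108]
tool_rot: [-3.141, 0.002, 0.167]
force: [0.5, 0.7, 0.8]
grip_width: 0.06
finger_force: 0.0
clock: 3.78
position: [0.5768, -0.1156, 0.0143]
tool_rot: [3.141, -0.002, 0.167]
force: [-2.2, -0.1, 8.0]
grip_width: 0.0333
finger_force: 40.0
```

```bash
python3 -m creep '[[0,0,-0.5,0,0.2],[0,0,-1.1,0,0.2],[0,0,-1.1,0,0.2]]'
python3 - <<'E'
from h import *
print(status.observe()['position'],status.observe()['grip_width'],status.observe()['finger_force'])
see("wrist",[],"w2.png")
E
```

```text
clock: 4.15
position: [0.5779, -0.1158, 0.0822]
tool_rot: [3.14, -0.006, 0.167]
force: [0.2, -0.3, -0.9]
grip_width: 0.0328
finger_force: 39.7
[ 0.57785113 -0.11575668  0.08215876] 0.032780064655684484 39.69562232494354
```

View pics/w2.png

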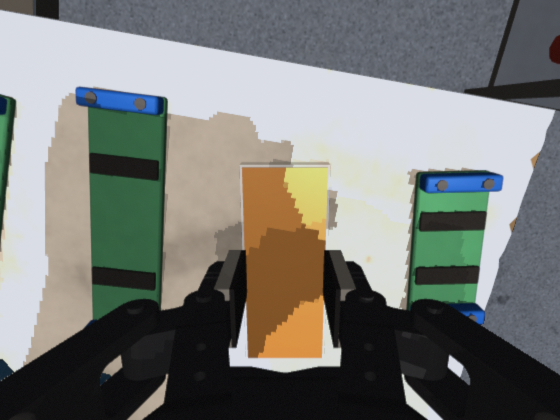

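```bash
python3 - <<'E'
from h import *
s=status.observe();K,Rw,o=cam("wrist",s);T=camera_params("wrist")['tool_from_camera']
for h in(.004,.0063,.010):
    px=np.array([[241,166],[329,166],[246,357],[322,357]],float)
    d=np.c_[px,np.ones(4)]@np.linalg.inv(K).T@T[:3,:3].T
    print(h,((T[:3,3]+d*((h-T[2,3])/d[:,2])[:,None])[:,:2]*1000).round(1).tolist())
E
```

```text
0.004 [[44.5, -15.1], [44.5, 19.0], [-42.5, -15.6], [-42.5, 18.8]]
0.0063 [[44.1, -15.4], [44.1, 19.3], [-44.3, -15.9], [-44.4, 19.0]]
0.01 [[43.5, -15.8], [43.5, 19.8], [-47.3, -16.4], [-47.3, 19.5]]
```

```bash
python3 -m creep '[[0.08,-0.8,0,0.5,0.2],[0.16,-1.6,0,1.1,0.2],[0.25,-2.4,0,1.7,0.2],[0.33,-3.18,0,2.19,0.2],[0.33,-3.18,0,2.19,0.2]]'; python3 -m creep '[[0,0,0,0,0.2]]'
python3 - <<'E'
from h import *
print(status.observe()['position'],status.observe()['tool_rot'])
see("wrist",["rest_medium"],"w3.png")
E
```

```text
clock: 4.82
position: [0.563, 0.0806, 0.0782]
tool_rot: [-3.14, 0.001, -0.133]
force: [-0.6, -0.9, 0.0]
grip_width: 0.0329
finger_force: 39.8
clock: 4.95
position: [0.5635, 0.0756, 0.0782]
tool_rot: [3.141, 0.0, -0.138]
force: [0.6, 0.3, 0.2]
grip_width: 0.0328
finger_force: 39.8
[0.5634567  0.07560138 0.07823699] [ 3.14093768e+00  3.38848170e-04 -1.37533051e-01]
rest_medium 0.73 [0.43, 0.28, 0.56, 0.39] all (613.6, 70.2, 26.8, 45.3, -7.9) green (607.6, 70.6, 15.8, 42.6, -7.9)
   blue 1312 [[621.4, 68.7]]
```

View pics/w3.png

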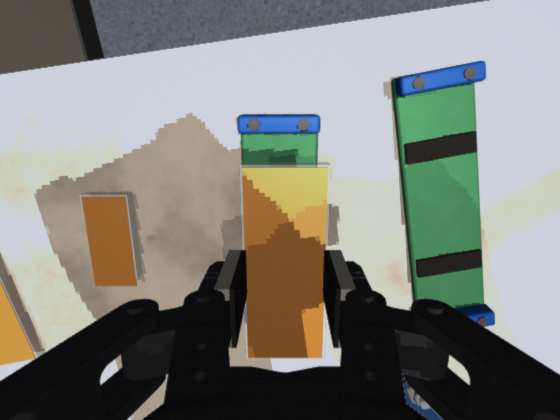

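```bash
python3 -m creep '[[0.02,-0.045,0.3,0,0.2],[0.02,-0.045,0.55,0,0.2],[0.02,-0.045,0.75,0,0.2],[0.02,-0.045,0.84,0,0.2],[0.02,-0.045,0.88,0,0.2]]'; python3 -m creep '[[0,0,0,0,0.2],[0,0,0,0,0.35],[0,0,0,0,0.5],[0,0,0,0,0.7],[0,0,0,0,0.7]]';python3 -m creep '[[0,0,-0.4,0,0.7],[0,0,-1.2,0,0.7],[0,0,-2,0,0.7],[0,0,-2,0,0.7]]'
python3 - <<'E'
from h import *
print(status.observe()['position'],status.observe()['tool_rot'])
see("wrist",["rest_medium","strip_medium","strip_short","strip_long"],"w4R.png")
E
```

```text
clock: 5.68
position: [0.5651, 0.0786, 0.0254]
tool_rot: [3.141, 0.0, -0.138]
force: [0.1, -0.5, -0.5]
grip_width: 0.0327
finger_force: 39.8
clock: 6.3
position: [0.5652, 0.0787, 0.0258]
tool_rot: [-3.142, -0.0, -0.138]
force: [0.6, 0.2, 0.5]
grip_width: 0.06
finger_force: 0.0
clock: 6.8
position: [0.5669, 0.0789, 0.1491]
tool_rot: [-3.14, -0.005, -0.138]
force: [0.5, 0.2, -0.8]
grip_width: 0.0595
finger_force: 0.0
[0.56690114 0.07889967 0.14914367] [-3.13965555 -0.0052882  -0.13846584]
rest_medium 0.84 [0.45, 0.28, 0.56, 0.67] all (561.9, 77.2, 44.8, 129.0, 82.2) green (562.4, 76.8, 42.6, 105.7, 82.2)
   blue 666 [[621.0, 69.0]]
   blue 652 [[508.3, 84.0]]
strip_medium 0.93 [0.46, 0.34, 0.55, 0.61] (564.8, 76.6, 36.2, 90.4, 82.1)
strip_short 0.66 [0.25, 0.42, 0.32, 0.6] (568.0, 175.6, 29.2, 58.8, 83.0)
strip_long 0.65 [0.02, 0.42, 0.19, 0.75] (553.0, 261.0, 34.3, 116.4, -85.8)
```

View pics/w4R.png

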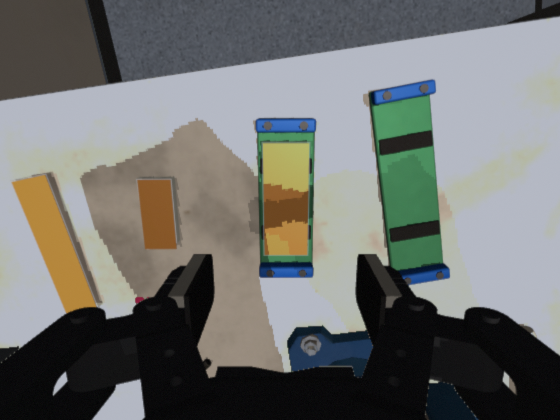

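```bash
python3 -m creep '[[-0.1,-0.85,0,0,0.7],[-0.2,-1.67,0,-0.05,0.7],[-0.2,-1.67,0.4,-0.05,0.7],[-0.2,-1.67,0.8,-0.05,0.7],[-0.2,-1.67,0.8,-0.05,0.7]]'
python3 - <<'E'
from h import *
print(status.observe()['position'],status.observe()['tool_rot'])
see("wrist",["strip_short","strip_long"],"w5.png")
E
```

```text
clock: 7.68
position: [0.5658, 0.1791, 0.0955]
tool_rot: [3.14, 0.004, -0.131]
force: [-0.4, -1.0, -0.8]
grip_width: 0.0599
finger_force: 0.0
[0.56575635 0.17913503 0.09550419] [ 3.13952867  0.00374481 -0.13090791]
strip_short 0.77 [0.46, 0.4, 0.54, 0.61] (566.1, 180.3, 28.3, 60.6, 83.2)
strip_short 0.53 [0.71, 0.22, 0.89, 0.7] (560.4, 74.7, 51.9, 132.7, 82.3)
strip_long 0.61 [0.18, 0.38, 0.32, 0.72] (564.1, 269.7, 33.6, 92.7, -86.0)
```

```bash
python3 -m creep '[[0,-0.04,0.5,-0.09,0.7],[0,-0.04,1,-0.09,0.7],[0,-0.04,1.25,-0.09,0.7],[0,-0.04,1.36,-0.09,0.7],[0,-0.04,1.36,-0.09,0.4]]'; python3 -m creep '[[0,0,0,0,0.2],[0,0,0,0,0.1],[0,0,0,0,0.1],[0,0,0,0,0.1],[0,0,0,0,0.1]]';python3 -m creep '[[0,0,-0.5,0,0.1],[0,0,-1.1,0,0.1],[0,0,-1.1,0,0.1],[0,0,-1.1,0,0.1]]'
python3 - <<'E'
from h import *
print(status.observe()['position'],status.observe()['tool_rot'])
see("wrist",["strip_short"],"w6.png")
E
```

```text
clock: 8.45
position: [0.5678, 0.182, 0.0166]
tool_rot: [-3.141, -0.0, -0.119]
force: [-0.3, 0.4, 0.6]
grip_width: 0.0428
finger_force: 0.0
clock: 9.07
position: [0.5679, 0.182, 0.0169]
tool_rot: [-3.141, -0.001, -0.119]
force: [0.4, -1.6, 8.4]
grip_width: 0.0086
finger_force: 3.9
clock: 9.57
position: [0.5673, 0.1819, 0.0819]
tool_rot: [-3.142, 0.0, -0.119]
force: [0.2, -0.8, -0.5]
grip_width: 0.0088
finger_force: 0.0
[0.56728054 0.18190236 0.08194944] [-3.14155359e+00  2.67531832e-05 -1.18605498e-01]
strip_short 0.95 [0.47, 0.4, 0.55, 0.64] (566.3, 180.4, 27.7, 61.2, 82.8)
```

```bash
python3 -m creep '[[-0.01,0,0,0.05,0.65],[-0.01,0,0.2,0.05,0.65],[-0.01,0,0.6,0.05,0.65],[-0.01,0,1,0.05,0.65],[-0.01,0,1.23,0.05,0.65]]'; python3 -m creep '[[0,0,0,0,0.65],[0,0,0,0,0.3],[0,0,0,0,0.1],[0,0,0,0,0.1],[0,0,0,0,0.1]]'
```

```text
clock: 10.3
position: [0.5661, 0.1817, 0.0064]
tool_rot: [3.141, 0.002, -0.126]
force: [-0.0, -0.2, 0.6]
grip_width: 0.0558
finger_force: 0.0
clock: 10.92
position: [0.5674, 0.1821, 0.0093]
tool_rot: [-3.141, -0.001, -0.126]
force: [-1.0, 0.0, 6.5]
grip_width: 0.0263
finger_force: 39.9
```

```bash
python3 -m creep '[[0,0,-0.5,0,0.1],[0,0,-1.2,0,0.1],[0.1,0.7,-1.2,0,0.1],[0.22,1.5,-1.2,0,0.1],[0.35,2.3,-1.2,0,0.1]]'; python3 -m creep '[[0.12,0.8,0,0,0.1],[0.25,1.7,0,0,0.1],[0.4,2.6,0,0,0.1],[0.5,3.4,0,0,0.1],[0.66,4.3,0,0,0.1]]';python3 -m creep '[[0,0,0,-1.2,0.1],[0,0,0,-2.26,0.1],[0,0,0,-2.26,0.1]]'
python3 - <<'E'
from h import *
print(status.observe()['position'],status.observe()['tool_rot'])
see("wrist",["strip_short","rest_short"],"w7.png")
E
```

```text
clock: 11.55
position: [0.5706, 0.0411, 0.081]
tool_rot: [-3.141, -0.001, -0.125]
force: [1.0, -0.1, -0.8]
grip_width: 0.027
finger_force: 39.6
clock: 12.18
position: [0.5775, -0.2198, 0.081]
tool_rot: [-3.141, -0.001, -0.125]
force: [0.9, -0.7, 0.1]
grip_width: 0.0266
finger_force: 39.6
clock: 12.55
position: [0.5774, -0.2188, 0.0807]
tool_rot: [-3.142, -0.001, 0.189]
force: [0.8, -0.4, 0.1]
grip_width: 0.0266
finger_force: 39.6
[ 0.5773876  -0.2188302   0.08072194] [-3.14158743e+00 -7.30537294e-04  1.88601080e-01]
strip_short 0.81 [0.45, 0.48, 0.57, 0.81] (541.0, -227.9, 42.5, 94.9, -79.2)
```

View pics/w7.png

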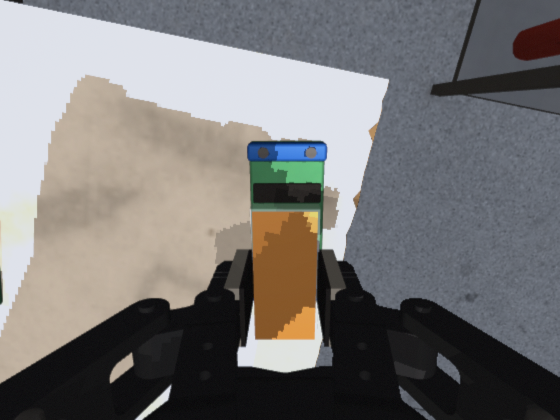

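```bash
python3 - <<'E'
from h import *
T=camera_params("wrist")['tool_from_camera'];K=camera_params("wrist")['K']
def tp(px,h):
    d=np.c_[np.array(px,float),np.ones(len(px))]@np.linalg.inv(K).T@T[:3,:3].T
    return ((T[:3,3]+d*((h-T[2,3])/d[:,2])[:,None])[:,:2]*1000).round(1).tolist()
print(tp([[287,142],[287,151],[287,160]],.0807-.019))
for h in (0.0,.003):print(tp([[285,211],[285,339]],h))
E
```

```text
[[48.2, 3.1], [43.3, 3.1], [38.4, 3.1]]
[[27.5, 1.9], [-30.2, 2.0]]
[[26.6, 1.9], [-32.4, 2.0]]
```

```bash
python3 -m creep '[[0.03,0.02,0.3,0.01,0.1],[0.03,0.02,0.6,0.01,0.1],[0.03,0.02,0.85,0.01,0.1],[0.03,0.02,0.95,0.01,0.1],[0.03,0.02,1,0.01,0.1]]'; python3 -m creep '[[0,0,0,0,0.1],[0,0,0,0,0.35],[0,0,0,0,0.5],[0,0,0,0,0.7],[0,0,0,0,0.7]]';python3 -m creep '[[0,0,-0.4,0,0.7],[0,0,-1.2,0,0.7],[0,0,-2,0,0.7],[0,0,-2,0,0.7]]'
python3 - <<'E'
from h import *
print(status.observe()['position'],status.observe()['tool_rot'])
see("wrist",["rest_short","strip_short"],"w8R.png")
E
```

```text
clock: 13.32
position: [0.5793, -0.2192, 0.0199]
tool_rot: [-3.141, 0.0, 0.189]
force: [0.1, 0.6, 0.1]
grip_width: 0.0266
finger_force: 39.6
clock: 13.95
position: [0.5794, -0.2193, 0.0204]
tool_rot: [3.142, -0.0, 0.189]
force: [-0.3, 0.6, -0.3]
grip_width: 0.0599
finger_force: 0.0
clock: 14.45
position: [0.5811, -0.2199, 0.144]
tool_rot: [3.139, -0.005, 0.188]
force: [0.2, -0.8, -0.7]
grip_width: 0.0597
finger_force: 0.0
[ 0.58106494 -0.21994771  0.1439703 ] [ 3.1387419  -0.00510863  0.18824784]
rest_short 0.82 [0.46, 0.33, 0.56, 0.63] all (576.0, -222.2, 44.6, 99.2, -79.1) green (576.2, -222.1, 42.5, 74.4, -79.1)
   blue 707 [[620.0, -213.5]]
   blue 704 [[537.3, -229.6]]
strip_short 0.72 [0.48, 0.39, 0.55, 0.57] (577.8, -221.7, 28.1, 60.2, -79.2)
```

View pics/w8R.png

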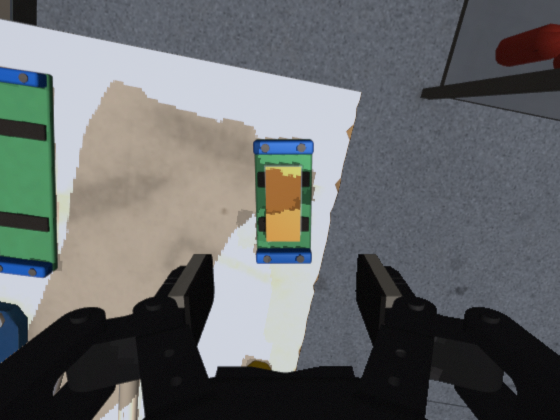

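```bash
python3 - <<'E'
from h import *
for z in(0,.1,.2,.3):print(z,plane(cam("top"),[[118,210],[143,240],[145,258],[157,290],[157,360]],z).round(2).tolist(),plane(cam("scene"),[[434,240],[428,200],[450,72],[412,130]],z).round(2).tolist())
E
python3 -m creep '[[0.13,-1,0,0,0.65],[0.26,-2,0,0,0.65],[0.4,-3,0,0,0.65],[0.53,-4,0,0,0.65],[0.66,-5,0,0,0.65]]'
```

```text
0 [[0.5, 0.4], [0.43, 0.34], [0.39, 0.34], [0.31, 0.31], [0.16, 0.3]] [[0.47, 0.35], [0.36, 0.34], [-0.12, 0.44], [0.14, 0.32]]
0.1 [[0.48, 0.37], [0.41, 0.31], [0.37, 0.31], [0.3, 0.28], [0.17, 0.28]] [[0.54, 0.31], [0.44, 0.31], [0.03, 0.39], [0.25, 0.29]]
0.2 [[0.45, 0.34], [0.39, 0.29], [0.36, 0.28], [0.3, 0.26], [0.17, 0.26]] [[0.6, 0.27], [0.53, 0.27], [0.17, 0.34], [0.36, 0.25]]
0.3 [[0.42, 0.3], [0.37, 0.26], [0.34, 0.25], [0.29, 0.23], [0.18, 0.23]] [[0.67, 0.24], [0.61, 0.23], [0.32, 0.29], [0.48, 0.22]]
clock: 15.22
position: [0.5611, 0.0846, 0.1391]
tool_rot: [-3.142, 0.002, 0.189]
force: [1.0, 0.7, -0.5]
grip_width: 0.0557
finger_force: 0.0
```

```bash
python3 -m creep '[[0.13,-1,0,0,0.65],[0.26,-2,0,0,0.65],[0.41,-3.11,0,0.4,0.65],[0.41,-3.11,0.4,0.83,0.65],[0.41,-3.11,0.7,0.83,0.65]]';python3 -m creep '[[0,0,0,0,0.65]]'
python3 - <<'E'
from h import *
print(status.observe()['position'],status.observe()['tool_rot'])
see("wrist",["strip_long"],"w9.png")
E
```

```text
clock: 15.85
position: [0.5502, 0.2709, 0.0961]
tool_rot: [3.14, 0.002, 0.074]
force: [-0.0, -0.3, 0.1]
grip_width: 0.0555
finger_force: 0.0
clock: 15.98
position: [0.5505, 0.2691, 0.0963]
tool_rot: [3.14, 0.003, 0.073]
force: [0.7, -0.4, 0.2]
grip_width: 0.0552
finger_force: 0.0
[0.5504605  0.26906659 0.09633351] [3.13967895 0.00317347 0.07296486]
strip_long 0.79 [0.46, 0.29, 0.55, 0.72] (549.5, 269.4, 30.2, 120.2, -85.8)
```

View pics/w9.png

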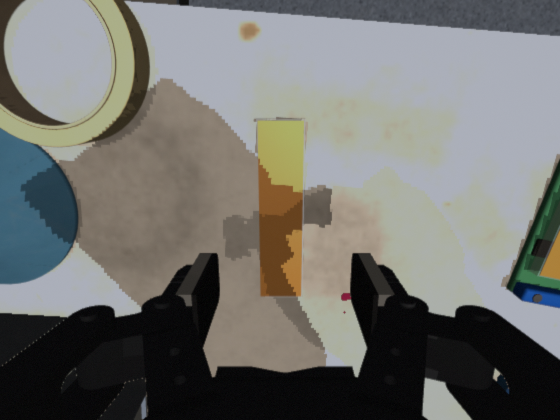

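```bash
python3 -m creep '[[0,-0.02,0.5,0,0.65],[0,-0.02,1,0,0.65],[0,-0.02,1.3,0,0.65],[0,-0.02,1.47,0,0.65],[0,-0.02,1.47,0,0.65]]'; python3 -m creep '[[0,0,0,0,0.5],[0,0,0,0,0.3],[0,0,0,0,0.1],[0,0,0,0,0.1],[0,0,0,0,0.1]]' 50
```

```text
clock: 16.7
position: [0.5512, 0.2718, 0.0102]
tool_rot: [3.142, 0.0, 0.073]
force: [0.2, -0.6, 0.7]
grip_width: 0.0554
finger_force: 0.0
clock: 17.32
position: [0.5516, 0.2721, 0.0112]
tool_rot: [-3.141, -0.001, 0.073]
force: [-1.7, -1.9, 9.1]
grip_width: 0.028
finger_force: 48.8
```

```bash
python3 -m creep '[[0,0,-0.5,0,0.1],[0,0,-1.2,0,0.1],[-0.03,0.8,-1.2,0,0.1],[-0.07,1.7,-1.2,0,0.1],[-0.1,2.6,-1.2,0,0.1]]'; python3 -m creep '[[-0.04,0.8,0,0,0.1],[-0.07,1.6,0,0,0.1],[-0.1,2.25,0,0.16,0.1],[-0.1,2.25,0,0.16,0.1],[-0.1,2.25,0,0.16,0.1]]'
python3 - <<'E'
from h import *
print(status.observe()['position'],status.observe()['tool_rot'],status.observe()['grip_width'])
see("wrist",["strip_long","rest_long"],"w10.png")
E
```

```text
clock: 17.95
position: [0.5566, 0.1143, 0.0828]
tool_rot: [-3.142, -0.001, 0.073]
force: [0.5, -0.5, -0.0]
grip_width: 0.0278
finger_force: 49.8
clock: 18.58
position: [0.5605, -0.0186, 0.0825]
tool_rot: [-3.141, -0.001, 0.051]
force: [0.1, 0.8, -0.2]
grip_width: 0.0279
finger_force: 49.8
[ 0.56045492 -0.01861437  0.08247189] [-3.14117735e+00 -6.25962760e-04  5.07053449e-02] 0.027925786552577322
strip_long 0.74 [0.44, 0.31, 0.58, 0.89] (533.0, -22.6, 44.9, 165.2, -86.7)
```

View pics/w10.png

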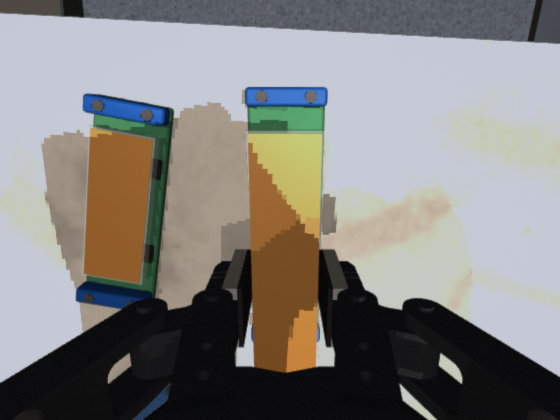

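```bash
python3 - <<'E'
from h import *
T=camera_params("wrist")['tool_from_camera'];K=camera_params("wrist")['K']
def tp(px,h):
    d=np.c_[np.array(px,float),np.ones(len(px))]@np.linalg.inv(K).T@T[:3,:3].T
    return ((T[:3,3]+d*((h-T[2,3])/d[:,2])[:,None])[:,:2]*1000).round(1).tolist()
print(tp([[286.5,96.5],[286.5,87],[286.5,106]],.0825-.019))
for h in (0.003,.005):print(tp([[285.3,131.5]],h))
E
```

```text
[[71.9, 2.9], [76.7, 2.9], [67.1, 3.0]]
[[57.9, 2.1]]
[[57.8, 2.2]]
```

```bash
python3 -m creep '[[0.02,0.01,0.3,0,0.1],[0.02,0.01,0.6,0,0.1],[0.02,0.01,0.85,0,0.1],[0.02,0.01,0.95,0,0.1],[0.02,0.01,1.01,0,0.1]]'; python3 -m creep '[[0,0,0,0,0.1],[0,0,0,0,0.35],[0,0,0,0,0.5],[0,0,0,0,0.7],[0,0,0,0,0.7]]';python3 -m creep '[[0,0,-0.4,0,0.7],[0,0,-1.2,0,0.7],[0,0,-2,0,0.7],[0,0,-3,0,0.7],[0,0,-3,0,0.7]]'
python3 - <<'E'
from h import *
print(status.observe()['position'],status.observe()['tool_rot'])
see("wrist",["rest_long","strip_long","rest_medium","strip_medium","rest_short","strip_short"],"w11R.png")
E
```

```text
clock: 19.35
position: [0.5614, -0.0197, 0.0211]
tool_rot: [-3.142, 0.0, 0.05]
force: [-7.4, -0.0, 31.1]
grip_width: 0.0279
finger_force: 53.3
clock: 19.98
position: [0.5616, -0.0198, 0.0216]
tool_rot: [-3.142, -0.0, 0.05]
force: [-1.4, -0.4, -0.4]
grip_width: 0.0594
finger_force: 0.0
clock: 20.6
position: [0.5634, -0.0198, 0.2058]
tool_rot: [3.141, -0.007, 0.05]
force: [0.9, 0.2, -0.9]
grip_width: 0.0597
finger_force: 0.0
[ 0.56338376 -0.01977403  0.20580985] [ 3.1412618  -0.00692496  0.04994546]
rest_long 0.66 [0.47, 0.24, 0.55, 0.64] all (557.6, -21.8, 44.9, 159.1, -86.9) green (558.8, -21.4, 42.5, 136.1, -87.2)
   blue 464 [[631.8, -17.6]]
   blue 455 [[488.5, -24.7]]
strip_long 0.73 [0.48, 0.29, 0.55, 0.6] (559.5, -22.4, 30.0, 119.5, -87.1)
rest_medium 0.73 [0.26, 0.25, 0.37, 0.58] all (562.1, 77.0, 47.7, 129.3, 82.3) green (562.3, 75.5, 42.4, 113.1, 82.3)
   blue 519 [[620.6, 67.6]]
   blue 479 [[508.0, 82.8]]
strip_medium 0.74 [0.27, 0.3, 0.36, 0.54] (564.8, 76.0, 37.7, 91.2, 82.0)
strip_medium 0.5 [0.63, 0.76, 0.67, 0.91] (390.5, -114.3, 16.2, 67.0, -87.9)
rest_short 0.71 [0.84, 0.3, 0.95, 0.56] all (576.3, -222.5, 52.8, 100.5, -79.4) green (577.9, -220.0, 44.0, 92.8, -78.9)
   blue 560 [[619.4, -211.2]]
   blue 523 [[536.4, -227.4]]Traceback (most recent call last):
  File "<stdin>", line 3, in <module>
  File "h.py", line 40, in see
    'green',rect(c,cv2.morphologyEx(g.astype(np.uint8),cv2.MORPH_CLOSE,np.ones((25,25))),.007))
            ~~~~^^^^^^^^^^^^^^^^^^^^^^^^^^^^^^^^^^^^^^^^^^^^^^^^^^^^^^^^^^^^^^^^^^^^^^^^^^^^^^
  File "h.py", line 16, in rect
    k=max(cs,key=cv2.contourArea)
ValueError: max() iterable argument is empty
```

View pics/w11R.png

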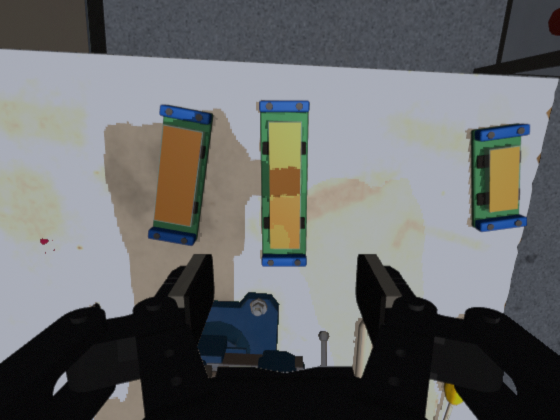

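```bash
python3 -c "
from workcell import bot
print(bot.job_done())"
```

```text
the job is handed in; nothing more can be done
None
```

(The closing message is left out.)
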